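Discharge a solvent bottle and open its safety cap

ROBOT

A 6-joint arm with a two-finger parallel gripper is mounted at the origin on a cart in front of the work surface, level with it; the furniture and walls round the work are solid. World frame = base frame: x ahead of the robot, y to its left, z up, the work surface at z = 0. Lengths are in m, angles in rad, forces in N, time in s.
With the tool pointing down it reaches from about 0.35 to 0.85 m from the base axis. Payload 8.1 kg.
Tool frame: the origin (TCP) lies between the finger pads; the fingertips stand 11 mm ahead of it and the grasp point (between the pads) lies 8 mm behind it (robot.tips_ahead is the distance from the TCP to the fingertips, in m); z points along the fingers, y is the line along which they close (so a half turn about z gives the same grasp; the last joint's range is limited). The gripper opens to 93 mm and grips with 3 to 60 N. Pads are 15 mm wide; open, the fingers measure 128 mm over their backs; the gripper's body (75 mm by 188 mm) begins 65 mm behind the grasp point.
Start: joints at [1.204, 0.13, 1.488, -0, 1.523, -0.085], TCP at [0.167, 0.576, 0.197] pointing down, gripper open.
Joint ranges: [-2.96, 2.96], [-0.89, 2.26], [0.02, 2.5], [-1.34, 4.48], [0, 2.73], [-2.66, 2.66]. Speed limits (rad/s): [2.39, 2.39, 2.79, 3.14, 3.14, 3.14].

INTERFACE

Orientations are given as a rotation vector (axis times angle).
In Python, from plant import robot gives the robot as it stands. The module is installed in compiled form; this text tells all that it offers.
- The arm moves only by the tool move_arm, never from a script. Its argument "deltas" is one flat list of numbers, 7 for each row, row after row: the shift along the tool's x, y, z in m, then the turn, a rotation vector about the tool's x, y, z in rad, then the opening, from 0 (shut) to 1 (fully open). A call has 1 to 12 rows; each row is the pose to reach, as a shift and turn from the pose commanded when the call began, along the tool's axes at that moment; what a row does not reach only later rows make up. A row lasts 1/8 s, in which the tool goes at most 62.5 mm and 10.7 degrees, less where a joint would pass 70% of its speed; a pose out of reach is approached as far as the arm can. A call with a gripper value outside its range is refused whole. The fingers move at their own pace and stop on an object; "squeeze" is the grip in N (left out, the last holds). Time passes only in rows, so rows that repeat a pose let the fingers close. It gives the time, the measured TCP pose, the force, the opening and the grip force at its end, in the units of the state.
- robot.read_state(): the state, without advancing time (a new reading comes with each control period).
- robot.read_camera(name): name is "side" or "top"; returns (picture, depth): 480x640x3 uint8, red, green, blue; 480x640 float32, m along the optical axis (not along the pixel's ray), 0 where there is no reading.
- robot.camera_model(name): a dict with "K" (3x3 intrinsics, pixels), "R" (3x3) and "t" (3): a world point X has camera coordinates R X + t. Camera axes: x right, y down, z forward; pixel columns grow to the right and rows downward; lengths in m; the calibration is good to about 2 mm. A picture is of the moment at which its call begins. camera_model takes no time and is no camera call.
- robot.close_job(): hands the job in; it is judged then, once.
Trained networks look in the newest picture that a camera, given by its name, has taken for a name from the list of things; names that differ only in an ending like _2 or _b are one class to them, and where a whole thing is asked for, a point or a joint stands for the part that bears it (a point fixed in the world has none). Each returns a list of dicts, best first, with "confidence" (0 to 1); they miss things now and then, are a little off and sometimes report something else, mostly with a low value. They report only what shows in the picture. A call takes as long as a camera call. They do not tell look-alikes from the thing itself.
- robot.recognise(camera, label): "uv" ([column, row] in pixels, amid what is visible of it).
The state is a dict: "t": time; "q": joint angles; "dq": joint speeds; "joint_torque": joint torques, N m; "tool_pos": TCP position; "orientation": TCP orientation; "force": force on the tool from outside, world axes, zero at the start; "wrist_torque": the same for the moment, N m; "opening": finger opening in m; "gripper_force": force on a finger pad.
Only numpy, scipy, OpenCV 4.12 (cv2) and the standard library are available. Lean on these libraries where they do the work, as an engineer would, in place of code of your own. Each camera call takes 0.05 s, during which the arm holds its last target. There are 200 camera calls.

TASK

Before opening the brown solvent bottle, drain its static: take the yellow-handled wand out of its holder, touch its tip to the brass contact in the red ring on the bottle's tray, then to the brass earth contact in the green ring, and put the wand back fully down in its holder. Then press the bottle's white safety cap firmly all the way down, keep it pressed while you twist it anticlockwise (seen from above) until it is free, and lift it level and straight up; finish while still holding the cap about 5 to 10 cm above its closed position, over the bottle. Leave the other things on the bench where they are.

Things in the scene. Friction and masses are not known exactly. Their poses are not given: they have to be found in the camera images.
- bottle: brown bottle with a blue band, clamped on an aluminium tray fixed to the bench. Origin: on the bottle's axis at bench level, under the tray; z up; x points from the red-ringed contact to the bottle. Tray 146 mm in x (-94 to +52 mm), 104 mm in y, 8 mm thick. Bottle 64 mm across (clamp ring 69 mm, its lugs 90 mm, 22 mm high), body up to 75 mm, shoulder 44 mm across up to 83 mm
- neck_top (a point): middle of the top of the bottle's neck, inside the cap, 109 mm above the bench. Ledges on the neck hold the cap's two lugs. A spring plunger on the axis pushes the cap up (about 4 N closed, 9 N pressed 10 mm); it stands up to 124 mm when the cap is off
- cap: loose ribbed white cap, blue bar on top, 48 mm across, 32 mm tall, about 30 g. Origin: middle of lower rim; z up, x along the bar. Closed: origin 94 mm above bench on the bottle's axis, x along the bottle's x. Locked unless pressed down over 6 mm (11 possible, 8 is good). So pressed, turn it anticlockwise from above: beyond 0.75 rad it lifts straight off; turn 0.9 to 1.4 rad (stop near 2.4). Side free for a grasp from above
- bottle_stud: sprung brass contact in a red ring on the bottle's tray, 15 mm across, at x = -70 mm, y = 0 of the bottle. Origin: middle of its flat top face, 20 mm above the bench; z up. Springs down up to 5 mm (1 N to start, 3.5 N at the bottom). Its ring is 26 mm across
- station: earthing station, fixed to the bench: black base 66 mm in x, 126 mm in y, 12 mm thick, with a grey holder tower 46 x 46 mm whose top is 66 mm above the bench. Origin: middle of the underside of the base; z up. The tower and its upright hole are centred at x = 0, y = +34 mm; the hole is 14 mm wide and goes down to the base
- earth_stud: sprung brass earth contact in a green ring on the station's base, 15 mm across, at x = 0, y = -36 mm of the station. Origin: middle of its flat top face, 24 mm above the bench; z up. Springs down up to 5 mm (1 N to start, 3.5 N at the bottom). Its ring is 26 mm across
- wand: loose discharge wand, 134 mm long, about 60 g, upright in the holder's hole. Origin: its tip (lower end); z along it to the handle. Brass shank 10 mm thick up to 50 mm, its tip tapered to 4 mm; black flange 24 mm across at 50 to 54 mm, which rests on the tower; round yellow handle 16 mm thick from 54 to 134 mm. Fully down in the holder its tip is 16 mm above the bench
- beeswax: yellow-brown wax puck, 45 mm across, 17 mm tall; a bystander to leave alone; origin: middle of its underside
- flux_jar: green and white screw jar, 54 mm across, 54 mm tall; a bystander to leave alone; origin: middle of its underside
- solder_tin: flat round tin with a red lid, 64 mm across, 23 mm tall; a bystander to leave alone; origin: middle of its underside
- nylon_mallet: small mallet with a wooden handle and a white head, lying flat, 210 mm long, 30 mm tall; a bystander to leave alone; origin: middle of its underside
Things that resemble listed ones, but are neither listed nor needed, are in the scene too. What is shaped like the wand but pink or turquoise is not meant.

How it is judged:
On the way, in this order (a step that is already met when the one before it is completed fails the run):
1. the held wand's tip touches the red-ringed contact on the bottle's tray (contact force between wand and bottle_stud above 0.4 N and distance between wand and bottle_stud below 0.01 m and contact force between the fingers and wand above 1 N), for 0.1 s.
2. then the held wand's tip touches the green-ringed earth contact (contact force between wand and earth_stud above 0.4 N and distance between wand and earth_stud below 0.01 m and contact force between the fingers and wand above 1 N), for 0.1 s.
3. the wand is fully down in its holder again and let go (z of wand in the frame of station between 0.01 and 0.02 m and y of wand in the frame of station between 0.026 and 0.042 m and x of wand in the frame of station between -0.008 and 0.008 m and angle between wand's own z axis and vertical below 0.2 rad and contact force between the fingers and wand below 0.1 N), for 0.1 s.
4. the cap is pressed down at least 5 mm, not yet turned (z of cap in the frame of bottle between 0.08 and 0.089 m and angle between the x axis of cap and the x axis of bottle, either way round below 0.2 rad), for 0.05 s.
5. the cap, still on the neck, is turned at least 0.6 rad (angle between the x axis of cap and the x axis of bottle, either way round above 0.6 rad and z of cap in the frame of bottle below 0.1 m and horizontal distance between cap and bottle below 0.008 m), for 0.05 s.
At the end, for the whole second after the job is handed in: The gripper holds the cap at rest, level within 0.25 rad, 40 to 130 mm above its closed position, within 30 mm of the bottle's axis, clear of the bottle; the wand is in its holder, tip 10 to 20 mm above the station's underside, within 8 mm sideways, upright within 0.2 rad (z of wand in the frame of station between 0.01 and 0.02 m and y of wand in the frame of station between 0.026 and 0.042 m and x of wand in the frame of station between -0.008 and 0.008 m and angle between wand's own z axis and vertical below 0.2 rad and contact force between the fingers and cap above 1 N and contact force between cap and bottle below 0.05 N and z of cap in the frame of bottle between 0.134 and 0.224 m and horizontal distance between cap and bottle below 0.03 m and angle between cap's own z axis and vertical below 0.25 rad and linear speed of cap below 0.03 m/s); the arm keeps its last pose, push and grip.
It fails at once if the beeswax is moved more than 30 mm (distance of beeswax from where it was at the start of the episode above 0.03 m).
It fails at once if the flux jar is moved more than 30 mm (distance of flux_jar from where it was at the start of the episode above 0.03 m).
It fails at once if the solder tin is moved more than 30 mm (distance of solder_tin from where it was at the start of the episode above 0.03 m).
It fails at once if the nylon mallet is moved more than 30 mm (distance of nylon_mallet from where it was at the start of the episode above 0.03 m).
It also fails if it takes over 64 s, if anything falls off the work surface, if the arm or the gripper's body presses on something with over 40 N, if the wrist force passes 120 N, or if a joint passes its speed limit or range.

## Working session

There is one attempt and no reset: what is moved stays moved. The work goes in short steps, Python scripts to look and compute and a tool call to move; the robot and the scene stay as the last step left them, time stands still between calls to the robot, and variables do not carry over. Pictures are saved under pics/ and viewed, at most 10 in all, crops included, and the job is handed in when it is done.

Besides the shell and the picture viewer there is one more tool, called after "Call:" as name(argument=value, ...) on one line, values as JSON. move_arm: Moves the arm, as the interface text tells. Its arguments: {"type":"object","properties":{"deltas":{"type":"array","items":{"type":"number"}},"squeeze":{"type":"number"}},"required":["deltas"]}

```bash
mkdir -p pics
python3 - <<'E'
from plant import robot
import cv2,numpy as np
s=robot.read_state();print(s['t'],s['tool_pos'],s['orientation'],s['opening'])
for c in('side','top'):
    im,d=robot.read_camera(c);cv2.imwrite(f'pics/{c}0.png',im[:,:,::-1]);np.savez(f'{c}0.npz',im=im,d=d)
    m=robot.camera_model(c);print(c,m['K'].tolist(),m['R'].round(4).tolist(),m['t'].round(4).tolist())
E
```

```text
0.0 [0.16662959 0.57575287 0.1961098 ] [-4.41137010e-01 -3.11006082e+00  2.84018285e-03] 0.09276691791429524
side [[450.63790358837656, 0.0, 315.75665041164416], [0.0, 450.63790358837656, 237.3290444704068], [0.0, 0.0, 1.0]] [[0.9856, -0.1692, -0.0008], [-0.0869, -0.5024, -0.8602], [0.1452, 0.8479, -0.5099]] [-0.6219, 0.0464, 0.9341]
top [[575.8760983182244, 0.0, 327.55137810417546], [0.0, 575.8760983182244, 250.5331865781069], [0.0, 0.0, 1.0]] [[-0.0144, -0.9999, -0.0092], [-0.9829, 0.0158, -0.1833], [0.1834, 0.0064, -0.983]] [-0.1451, 0.5967, 1.0427]
```

View pics/top0.png

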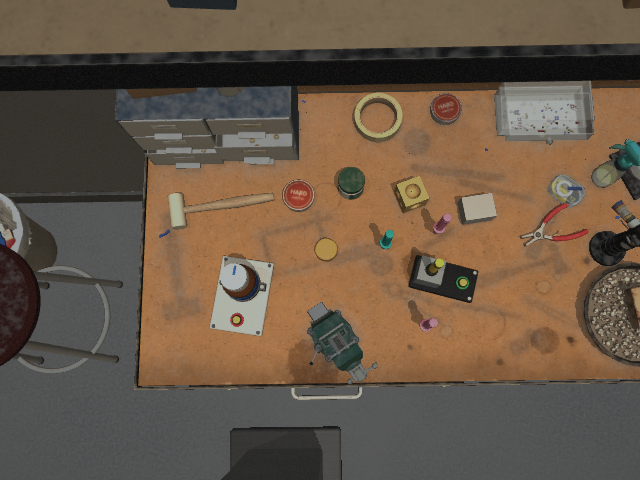

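View pics/side0.png

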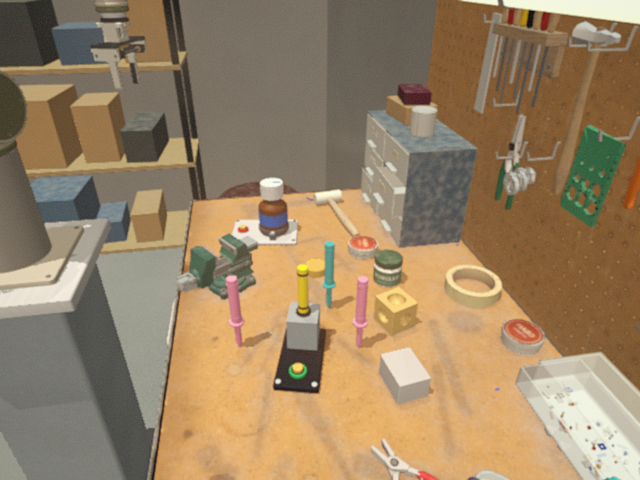

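Top view: the yellow-handled wand is at (438,265) in the grey tower, the earth contact at (463,283), the red contact at (237,320) and the capped bottle at (238,278). The look-alikes are pink at (443,224) and (430,323), and turquoise at (387,240). Side view: wand at (303,290), bottle cap at (271,190). The only yellow handle, standing in the tower, fits the description; I'll confirm it in a crop.

```bash
cat > h.py <<'E'
import numpy as np,cv2
from plant import robot
def cloud(c,d):
    m=robot.camera_model(c);K,R,t=m['K'],m['R'],m['t']
    v,u=np.mgrid[:480,:640]
    P=np.stack([(u-K[0,2])/K[0,0]*d,(v-K[1,2])/K[1,1]*d,d],-1)
    return (P-t)@R
def load(c,n='0'):
    z=np.load(f'{c}{n}.npz');return z['im'],cloud(c,z['d']),cv2.cvtColor(z['im'],cv2.COLOR_RGB2HSV),z['d']
def near(xyz,c,r=.1): return np.hypot(xyz[...,0]-c[0],xyz[...,1]-c[1])<r
def proj(c,X):
    m=robot.camera_model(c);p=(m['R']@np.asarray(X,float).T).T+m['t'];q=p@m['K'].T;return q[...,:2]/q[...,2:]
def tri(pts):
    A=[];b=[]
    for c,uv in pts:
        m=robot.camera_model(c);K,R,t=m['K'],m['R'],m['t']
        r=R.T@np.linalg.inv(K)@[*uv,1];r/=np.linalg.norm(r);o=-R.T@t;Q=np.eye(3)-np.outer(r,r);A.append(Q);b.append(Q@o)
    A=np.array(A);b=np.array(b);X=np.linalg.solve(A.sum(0),b.sum(0))
    return X,[np.linalg.norm(a@X-y) for a,y in zip(A,b)]
E
python3 - <<'E'
from h import *
pts={'top':{'redc':(237,320),'greenc':(463,283),'cap':(235,272),'wandtop':(439,263),'tower':(424,268)},'side':{'redc':(243,229),'greenc':(298,369),'cap':(271,184),'wandtop':(303,268),'tower':(305,318)}}
crops=[]
for c in pts:
    im,X,h,d=load(c)
    for k,(u,v) in pts[c].items(): print(c,k,X[v,u].round(4),im[v,u],h[v,u])
im=load('top')[0];s=load('side')[0]
f=lambda a,n:cv2.resize(a,None,fx=n,fy=n,interpolation=cv2.INTER_CUBIC)
g=np.zeros((600,800,3),np.uint8)
for a,(y,x),n in((im[240:340,200:290],(0,0),3),(im[240:310,400:490],(0,270),4),(s[170:250,220:310],(300,0),3.5),(s[255:395,270:335],(290,330),2.2)):
    b=f(a,n);b=b[:600-y,:800-x];g[y:y+b.shape[0],x:x+b.shape[1]]=b
cv2.imwrite('pics/crop.png',g[:,:,::-1])
E
```

```text
top redc [0.4674 0.0219 0.0227] [172 161  81] [ 26 135 172]
top greenc [ 0.5323 -0.4155  0.0222] [170 155  78] [ 25 138 170]
top cap [0.545  0.0095 0.1267] [130 139 145] [102  26 145]
top wandtop [ 0.5515 -0.3468  0.1506] [173 178  67] [ 31 159 178]
top tower [ 0.5551 -0.3332  0.0726] [137 139 129] [ 36  18 139]
side redc [0.4689 0.0191 0.0171] [173 116  64] [ 14 161 173]
side greenc [ 0.5335 -0.4181  0.0254] [252 221 108] [ 24 146 252]
side cap [0.536  0.003  0.1285] [250 252 235] [ 34  17 252]
side wandtop [ 0.5529 -0.3485  0.1508] [252 251  45] [ 30 209 252]
side tower [ 0.5529 -0.36    0.0679] [193 190 179] [ 24  18 193]
```

View pics/crop.png

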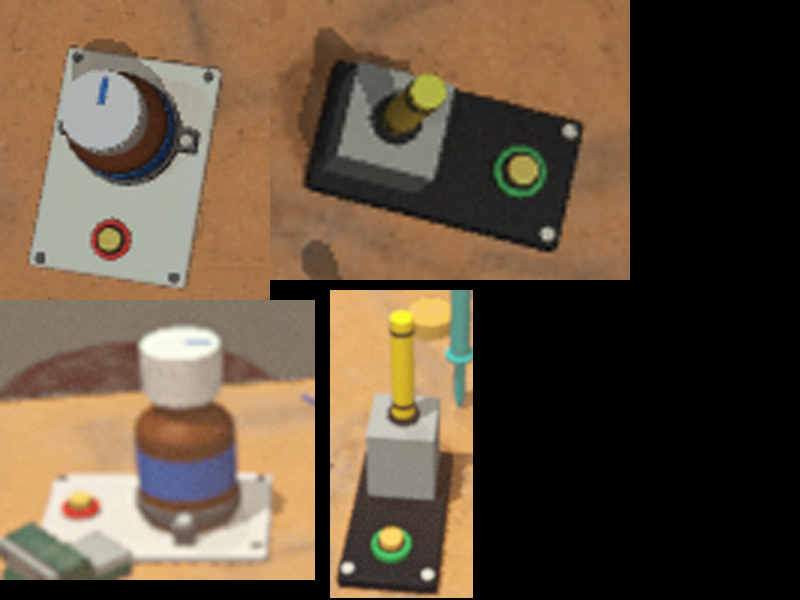

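The crop confirms the yellow-handled wand stands in the grey tower, its handle top at top-view pixel (439,263). The red-ringed and green-ringed contacts are at (237,320) and (463,283). Next I'll measure precisely.

Run:
```python
from h import *
def ell(m):
    cs=cv2.findContours(m.astype(np.uint8),0,2)[0];c=max(cs,key=cv2.contourArea);return cv2.fitEllipse(cv2.convexHull(c))[0]
R={}
for c in('top','side'):
    im,X,h,d=load(c);H,S,V=[h[...,i].astype(int) for i in range(3)];ok=d>0
    yel=(S>90)&(H>15)&(H<38)&(V>70)&ok
    m=lambda p,r,q:near(X,p,r)&q&ok
    seg={'red':m((.468,.02),.02,(S>110)&((H<8)|(H>172))),'green':m((.533,-.417),.022,(S>90)&(H>45)&(H<85)),
     'brassR':m((.468,.02),.011,yel&(H>19)),'brassG':m((.533,-.417),.011,yel&(H>19)),
     'wtop':m((.553,-.348),.02,yel&(X[...,2]>.146)),'wand':m((.553,-.348),.025,yel&(X[...,2]>.08)),
     'captop':m((.54,.008),.045,X[...,2]>.119),'bar':m((.54,.008),.03,(X[...,2]>.115)&(H>95)&(H<125)&(S>90)),
     'tower':m((.553,-.35),.045,(abs(X[...,2]-.067)<.006)&(S<60)&(V>80))}
    for k,q in seg.items():
        if q.sum()<4: print(c,k,'few',q.sum());continue
        P=X[q]; uv=ell(q) if q.sum()>8 else None
        R[c,k]=uv
        print(c,k,q.sum(),'mean',P.mean(0).round(4),'med z',np.median(P[:,2]).round(4),'ellipse',None if uv is None else np.round(uv,1))
    if c=='top':
        q=seg['bar'];P=X[q][:,:2];u,s,vt=np.linalg.svd(P-P.mean(0));print('bar dir',np.arctan2(vt[0][1],vt[0][0]))
        tray=m((.51,.015),.12,(S<45)&(V>110)&(X[...,2]<.03)&(X[...,2]>-.005));
        base=m((.545,-.383),.09,(V<60)&(X[...,2]<.03)&(X[...,2]>-.002))
        for n,q in(('tray',tray),('base',base)):
            q=cv2.morphologyEx(q.astype(np.uint8),cv2.MORPH_OPEN,np.ones((3,3)));P=X[q>0][:,:2].astype(np.float32);r=cv2.minAreaRect((P*1000));print(n,r,np.median(X[q>0][:,2]))
        q=seg['tower'];print('tower rect',cv2.minAreaRect((X[q][:,:2]*1000).astype(np.float32)))
for k in('red','green','brassR','brassG','wtop','captop','bar'):
    if R.get(('top',k)) and R.get(('side',k)):
        x,e=tri([(c,R[c,k]) for c in('top','side')]);print('tri',k,x.round(4),np.round(e,4))
```

```text
top red 72 mean [0.4691 0.0239 0.0137] med z 0.0136 ellipse [236.6 319.5]
top green 76 mean [ 0.5337 -0.414   0.0177] med z 0.0181 ellipse [462.  282.4]
top brassR 44 mean [0.4686 0.0243 0.0197] med z 0.0196 ellipse [236.  319.5]
top brassG 45 mean [ 0.534  -0.4152  0.0241] med z 0.0243 ellipse [463. 282.]
top wtop 62 mean [ 0.5525 -0.3468  0.1503] med z 0.1504 ellipse [438.9 262.5]
top wand 120 mean [ 0.5503 -0.3452  0.1311] med z 0.1466 ellipse [436.  265.3]
top captop 591 mean [0.5375 0.0125 0.1258] med z 0.1258 ellipse [233.4 276.4]
top bar 19 mean [0.5485 0.0113 0.1279] med z 0.1279 ellipse [233.9 270. ]
top tower 396 mean [ 0.5502 -0.3446  0.0663] med z 0.0663 ellipse [431.  270.1]
bar dir 2.9778213645341336
tray ((517.2847290039062, 16.35163116455078), (102.74016571044922, 144.24826049804688), 80.44699096679688) 0.007851774729210899
base ((543.6843872070312, -379.9358825683594), (126.62810516357422, 66.81687927246094), 74.3429183959961) 0.012227845681734297
tower rect ((552.8589477539062, -347.4625244140625), (46.10792922973633, 45.97010040283203), 74.52442932128906)
side red 
[... 240 characters left out ...]
mean [ 0.5327 -0.4144  0.0245] med z 0.0251 ellipse [297.2 367.4]
side wtop 78 mean [ 0.5513 -0.3486  0.1502] med z 0.1507 ellipse [301.9 268.5]
side wand 454 mean [ 0.5509 -0.3512  0.1205] med z 0.1212 ellipse [302.8 286.4]
side captop 249 mean [0.5357 0.0078 0.1262] med z 0.1274 ellipse [270.5 184.3]
side bar few 0
side tower 539 mean [ 0.5502 -0.3526  0.0668] med z 0.0672 ellipse [302.5 314.3]
tri red [0.4685 0.0239 0.0152] [0.0004 0.0004]
tri green [ 0.5335 -0.4144  0.019 ] [0.0004 0.0004]
tri brassR [0.4684 0.0242 0.0206] [0.0002 0.0002]
tri brassG [ 0.5333 -0.4148  0.0255] [0.0005 0.0005]
tri wtop [ 0.5521 -0.3469  0.1491] [0.0007 0.0007]
tri captop [0.5366 0.0128 0.1238] [0.001 0.001]
```

```bash
cat >> h.py <<'E'
from scipy.spatial.transform import Rotation as Ro
def delta(target,ref=None):
    s=robot.read_state();R=Ro.from_rotvec(s['orientation']).as_matrix()
    print('t',s['t'],'pos',s['tool_pos'].round(4),'yaw',np.arctan2(R[1,1],R[0,1]).round(3),'q',s['q'].round(2),'F',s['force'].round(1),'op',round(s['opening'],4),'gf',s['gripper_force'])
    for t in target: print('->',t,'tool delta',(R.T@(np.array(t)-s['tool_pos'])).round(4))
E
python3 - <<'E'
from h import *
im,X,h,d=load('top');H,S,V=[h[...,i].astype(int) for i in range(3)]
for n,q in(('pink',(S>60)&(H>145)&(H<176)),('turq',(S>100)&(H>82)&(H<100))):
    q=(q&(X[...,2]>.06)&near(X,(.55,-.35),.2)).astype(np.uint8)
    k,l=cv2.connectedComponents(q)
    for i in range(1,k):
        P=X[l==i]
        if len(P)>10:print(n,len(P),P[P[:,2]>P[:,2].max()-.01].mean(0).round(3),P[:,2].max().round(3))
q=near(X,(.44,-.15),.09)&(d>0);print('vise zmax',np.percentile(X[q][:,2],99.5))
delta([(.4,.25,.3),(.55,-.347,.25),(.5525,-.347,.117)])
E
```

```text
pink 99 [ 0.636 -0.368  0.134] 0.138
pink 86 [ 0.451 -0.334  0.134] 0.138
turq 124 [ 0.608 -0.265  0.133] 0.137
vise zmax 0.0923790522413653
t 0.1 pos [0.1666 0.5758 0.1962] yaw 1.289 q [ 1.2   0.13  1.49 -0.    1.52 -0.09] F [-0.7 -0.   0.1] op 0.0929 gf 0.0
-> (0.4, 0.25, 0.3) tool delta [-0.3148 -0.2483 -0.1034]
-> (0.55, -0.347, 0.25) tool delta [-0.6249 -0.7799 -0.0526]
-> (0.5525, -0.347, 0.117) tool delta [-0.6273 -0.779   0.0804]
```

Call:
move_arm(deltas=[-0.03,-0.02,-0.05,0,0,0,1,-0.08,-0.05,-0.09,0,0,0,1,-0.13,-0.09,-0.1,0,0,0,1,-0.18,-0.13,-0.1,0,0,0,1,-0.23,-0.17,-0.1,0,0,0,1,-0.28,-0.21,-0.1,0,0,0,1,-0.315,-0.25,-0.1,0,0,0,1,-0.35,-0.3,-0.1,0,0,0,1,-0.385,-0.35,-0.1,0,0,0,1,-0.415,-0.4,-0.1,0,0,0,1,-0.445,-0.45,-0.1,0,0,0,1,-0.475,-0.5,-0.1,0,0,0,1])

```text
t: 1.6
tool_pos: [0.484, -0.038, 0.2969]
orientation: [-0.441, -3.11, -0.0]
force: [0.8, 0.4, -0.2]
opening: 0.0929
gripper_force: 0.0
```

```bash
python3 -c "
from h import *
delta([(.5525,-.347,.25),(.5525,-.347,.117)])"
```

```text
t 1.6 pos [ 0.484  -0.038   0.2969] yaw 1.289 q [-0.18 -0.2   1.63  0.    1.71 -1.47] F [ 0.8  0.4 -0.2] op 0.0929 gf 0.0
-> (0.5525, -0.347, 0.25) tool delta [-0.1518 -0.2778  0.0468]
-> (0.5525, -0.347, 0.117) tool delta [-0.1518 -0.2778  0.1798]
```

Call:
move_arm(deltas=[-0.025,-0.046,0,0,0,0,1,-0.05,-0.092,0,0,0,0,1,-0.076,-0.139,0,0,0,0,1,-0.101,-0.185,0,0,0,0,1,-0.127,-0.231,0.02,0,0,0,1,-0.152,-0.278,0.04,0,0,0,1,-0.152,-0.278,0.047,0,0,0,1,-0.152,-0.278,0.047,0,0,0,1])

```text
t: 2.6
tool_pos: [0.5522, -0.3447, 0.2486]
orientation: [-0.442, -3.108, -0.003]
force: [-0.3, 0.8, 1.3]
opening: 0.093
gripper_force: 0.0
```

```bash
python3 -c "
from h import *
delta([(.5525,-.347,.25),(.5525,-.347,.117)])
im,d=robot.read_camera('side');cv2.imwrite('pics/s1.png',cv2.resize(im[150:330,200:440],None,fx=3,fy=3)[:,:,::-1])"
```

```text
t 2.6 pos [ 0.5522 -0.3447  0.2486] yaw 1.289 q [-0.64  0.26  1.25  0.    1.64 -1.93] F [-0.3  0.8  1.3] op 0.093 gf 0.0
-> (0.5525, -0.347, 0.25) tool delta [-0.001  -0.0021 -0.0014]
-> (0.5525, -0.347, 0.117) tool delta [-0.0013 -0.0023  0.1316]
```

View pics/s1.png

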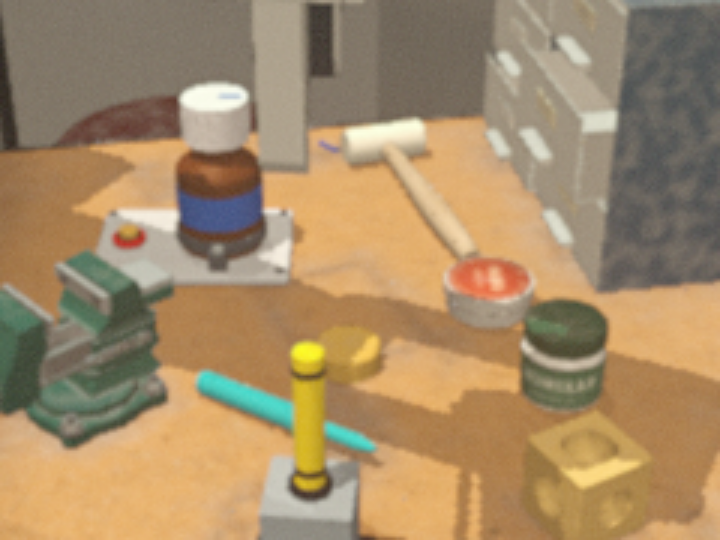

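The turquoise look-alike has tipped over by itself, since I never came near its height. The yellow wand is still upright in the tower at crop (310,400). Descending to it.

Call:
move_arm(deltas=[0,0,0.04,0,0,0,1,0,0,0.08,0,0,0,1,0,0,0.11,0,0,0,1,0,0,0.132,0,0,0,1,0,0,0.132,0,0,0,1])

```text
t: 3.28
tool_pos: [0.5523, -0.3434, 0.1176]
orientation: [-0.438, -3.109, -0.002]
force: [-0.0, 0.9, 0.3]
opening: 0.0928
gripper_force: 0.0
```

```bash
python3 -c "
from h import *
delta([(.5525,-.347,.117)])
im,d=robot.read_camera('side');im2,d=robot.read_camera('top');cv2.imwrite('pics/s2.png',cv2.resize(np.vstack([im[220:400,180:420],im2[180:360,330:570]]),None,fx=1.6,fy=1.6)[:,:,::-1])"
```

```text
t 3.275 pos [ 0.5523 -0.3434  0.1176] yaw 1.291 q [-0.64  0.31  1.42  0.    1.41 -1.93] F [-0.   0.9  0.3] op 0.0928 gf 0.0
-> (0.5525, -0.347, 0.117) tool delta [-0.0011 -0.0034  0.0006]
```

View pics/s2.png

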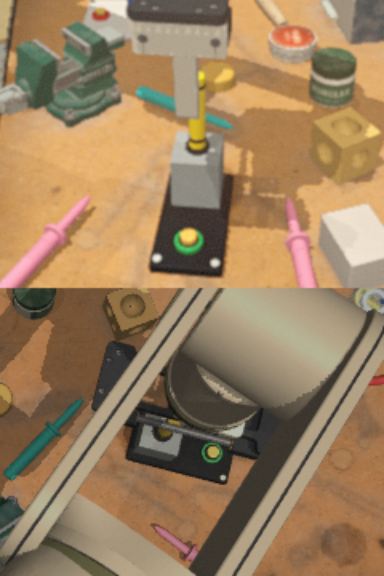

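All three look-alikes have toppled clear of the work. The fingers straddle the wand, so I'll correct the 3 mm y offset and grip.

Call:
move_arm(deltas=[-0.001,-0.0035,0,0,0,0,1,-0.001,-0.0035,0,0,0,0,1,-0.001,-0.0035,0,0,0,0,0.4,-0.001,-0.0035,0,0,0,0,0.3])

```text
t: 3.88
tool_pos: [0.5527, -0.349, 0.1182]
orientation: [0.441, 3.11, -0.0]
force: [0.4, 0.4, 1.5]
opening: 0.0774
gripper_force: 0.0
```

```bash
python3 -c "
from h import *
delta([(.5525,-.347,.117)])"
```

```text
t 3.875 pos [ 0.5527 -0.349   0.1182] yaw 1.289 q [-0.64  0.32  1.42  0.    1.41 -1.93] F [0.4 0.4 1.5] op 0.0774 gf 0.0
-> (0.5525, -0.347, 0.117) tool delta [0.0008 0.0019 0.0012]
```

Call:
move_arm(deltas=[0.001,0.0025,0,0,0,0,0.3,0.001,0.0025,0,0,0,0,0.2,0.001,0.0025,0,0,0,0,0.1,0.001,0.0025,0,0,0,0,0.0,0.001,0.0025,0,0,0,0,0.0,0.001,0.0025,0,0,0,0,0.0,0.001,0.0025,0,0,0,0,0.0,0.001,0.0025,0,0,0,0,0.0,0.001,0.0025,0,0,0,0,0.0,0.001,0.0025,0,0,0,0,0.0], squeeze=25)

```text
t: 5.12
tool_pos: [0.5525, -0.3463, 0.1181]
orientation: [-0.441, -3.11, 0.0]
force: [0.2, 0.1, -0.3]
opening: 0.0151
gripper_force: 25.0
```

```bash
python3 -c "
from h import *
delta([(.5525,-.347,.117)])"
```

```text
t 5.125 pos [ 0.5525 -0.3463  0.1181] yaw 1.289 q [-0.64  0.31  1.42 -0.    1.41 -1.93] F [ 0.2  0.1 -0.3] op 0.0151 gf 24.99997705221176
-> (0.5525, -0.347, 0.117) tool delta [-0.0002 -0.0007  0.0011]
```

```bash
python3 -c "
from h import *
delta([(.5525,-.3463,.238),(.4685,.024,.238),(.4685,.024,.132),(.4685,.024,.119)])"
```

```text
t 5.125 pos [ 0.5525 -0.3463  0.1181] yaw 1.289 q [-0.64  0.31  1.42 -0.    1.41 -1.93] F [ 0.2  0.1 -0.3] op 0.0151 gf 24.99997705221176
-> (0.5525, -0.3463, 0.238) tool delta [-0.      0.     -0.1199]
-> (0.4685, 0.024, 0.238) tool delta [ 0.1836  0.3323 -0.1199]
-> (0.4685, 0.024, 0.132) tool delta [ 0.1836  0.3323 -0.0139]
-> (0.4685, 0.024, 0.119) tool delta [ 0.1836  0.3323 -0.0009]
```

Call:
move_arm(deltas=[0,0,-0.03,0,0,0,0,0,0,-0.06,0,0,0,0,0,0,-0.09,0,0,0,0,0,0,-0.12,0,0,0,0,0,0,-0.12,0,0,0,0])

```text
t: 5.75
tool_pos: [0.5538, -0.3473, 0.2414]
orientation: [0.44, 3.105, -0.004]
force: [0.6, -0.8, -1.2]
opening: 0.0147
gripper_force: 25.0
```

Call:
move_arm(deltas=[0.02,0.037,0,0,0,0,0,0.046,0.083,0,0,0,0,0,0.073,0.133,0,0,0,0,0,0.101,0.183,0,0,0,0,0,0.129,0.233,0,0,0,0,0,0.156,0.282,0,0,0,0,0,0.175,0.317,0,0,0,0,0,0.1836,0.332,0.02,0,0,0,0,0.1836,0.332,0.05,0,0,0,0,0.1836,0.332,0.08,0,0,0,0,0.1836,0.332,0.088,0,0,0,0,0.1836,0.332,0.088,0,0,0,0])

```text
t: 7.25
tool_pos: [0.4677, 0.0237, 0.1492]
orientation: [-0.441, -3.108, 0.0]
force: [-0.2, 0.3, -0.3]
opening: 0.0149
gripper_force: 25.0
```

```bash
python3 -c "
from h import *
delta([(.4685,.024,.119)])
im,d=robot.read_camera('side');im2,d=robot.read_camera('top');cv2.imwrite('pics/s3.png',cv2.resize(np.vstack([im[150:270,200:340],im2[250:370,180:320]]),None,fx=2.5,fy=2.5)[:,:,::-1])"
```

```text
t 7.25 pos [0.4677 0.0237 0.1492] yaw 1.289 q [-0.06 -0.2   1.9   0.    1.45 -1.35] F [-0.2  0.3 -0.3] op 0.0149 gf 25.0000262260437
-> (0.4685, 0.024, 0.119) tool delta [-0.0007  0.0006  0.0302]
```

View pics/s3.png

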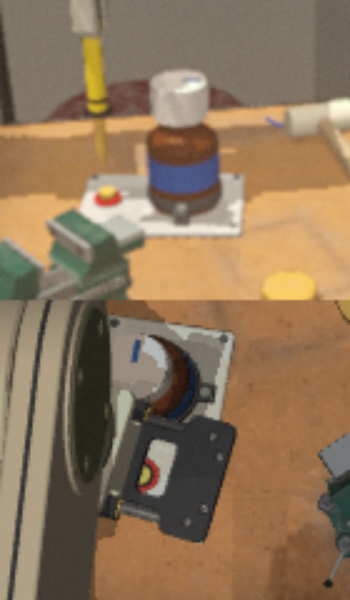

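The wand tip is at side pixel ~(241,214), above the red contact at (243,227). I'll check the projected tip.

```bash
python3 -c "
from h import *
print(proj('side',[(.4677,.0237,.047),(.4677,.0237,.101),(.4677,.0237,.131)]))
im,d=robot.read_camera('side');h=cv2.cvtColor(im,cv2.COLOR_RGB2HSV).astype(int)
for r in range(160,220,4):
  c=[u for u in range(228,258) if h[r,u,1]>110 and 16<h[r,u,0]<36]; print(r,(min(c),max(c)) if c else None)"
```

```text
[[241.26268133 216.28821412]
 [239.12971417 194.12322928]
 [237.89160434 181.25726202]]
160 None
164 (233, 240)
168 (233, 240)
172 (234, 241)
176 (234, 241)
180 (235, 241)
184 (235, 242)
188 (235, 242)
192 (235, 243)
196 (240, 241)
200 (229, 255)
204 (238, 242)
208 (239, 243)
212 (240, 242)
216 None
```

Call:
move_arm(deltas=[-0.001,0,0.015,0,0,0,0,-0.001,0,0.024,0,0,0,0,-0.001,0,0.028,0,0,0,0,-0.001,0,0.03,0,0,0,0,-0.001,0,0.03,0,0,0,0,-0.001,0,0.03,0,0,0,0])

```text
t: 8.15
tool_pos: [0.4697, 0.0234, 0.1206]
orientation: [0.441, 3.11, 0.0]
force: [-0.3, -0.2, 1.3]
opening: 0.0147
gripper_force: 25.0
```

Slight contact (about 1.3 N); I'll press 2 mm further.

Call:
move_arm(deltas=[0,0,0.002,0,0,0,0,0,0,0.002,0,0,0,0,0,0,0.002,0,0,0,0])

```text
t: 8.52
tool_pos: [0.4695, 0.0234, 0.1183]
orientation: [0.441, 3.11, 0.0]
force: [-1.4, 0.3, 1.6]
opening: 0.015
gripper_force: 25.0
```

```bash
python3 -c "
from h import *
for i in range(4): s=robot.read_state();print(s['force'],s['tool_pos']);robot.read_camera('side')"
```

```text
[-1.44074991  0.29919902  1.58413189] [0.46954152 0.02342379 0.11829027]
[ 0.03388773 -0.1310925   2.9060788 ] [0.46952511 0.02342753 0.11828451]
[-0.28167358  0.39420318  1.18851387] [0.46951509 0.02339748 0.11825771]
[0.24039543 0.35661132 1.20874842] [0.4695039  0.02341143 0.11826705]
```

```bash
python3 -c "
from h import *
delta([(.4695,.0234,.238),(.5335,-.4146,.238),(.5335,-.4146,.150)])"
```

```text
t 8.725 pos [0.4695 0.0234 0.1182] yaw 1.289 q [-0.06 -0.18  1.94  0.    1.38 -1.35] F [-0.2  0.1  1.8] op 0.015 gf 25.001054406166077
-> (0.4695, 0.0234, 0.238) tool delta [-0.      0.     -0.1198]
-> (0.5335, -0.4146, 0.238) tool delta [-0.1833 -0.4029 -0.1198]
-> (0.5335, -0.4146, 0.15) tool delta [-0.1833 -0.4029 -0.0318]
```

Call:
move_arm(deltas=[0,0,-0.03,0,0,0,0,0,0,-0.06,0,0,0,0,0,0,-0.09,0,0,0,0,0,0,-0.12,0,0,0,0,0,0,-0.12,0,0,0,0])

```text
t: 9.35
tool_pos: [0.4708, 0.0233, 0.2404]
orientation: [0.441, 3.106, 0.001]
force: [0.0, 0.2, -0.2]
opening: 0.0152
gripper_force: 25.0
```

Call:
move_arm(deltas=[-0.017,-0.037,0,0,0,0,0,-0.039,-0.086,0,0,0,0,0,-0.063,-0.139,0,0,0,0,0,-0.088,-0.193,0,0,0,0,0,-0.113,-0.248,0,0,0,0,0,-0.137,-0.301,0,0,0,0,0,-0.16,-0.352,0,0,0,0,0,-0.177,-0.39,0,0,0,0,0,-0.1833,-0.403,0.02,0,0,0,0,-0.1833,-0.403,0.05,0,0,0,0,-0.1833,-0.403,0.085,0,0,0,0,-0.1833,-0.403,0.085,0,0,0,0])

```text
t: 10.85
tool_pos: [0.5308, -0.4112, 0.1466]
orientation: [-0.439, -3.102, -0.009]
force: [-0.5, 0.3, -1.1]
opening: 0.0149
gripper_force: 25.0
```

```bash
python3 -c "
from h import *
delta([(.5335,-.4146,.124)]);p=robot.read_state()['tool_pos']
print(proj('side',[p+[0,0,a] for a in(-.102,-.048,-.02)]).round(1))
im,d=robot.read_camera('side');cv2.imwrite('pics/s4.png',cv2.resize(im[230:400,220:380],None,fx=3,fy=3)[:,:,::-1])"
```

```text
t 10.85 pos [ 0.5308 -0.4112  0.1466] yaw 1.29 q [-0.74  0.36  1.32  0.    1.48 -2.03] F [-0.5  0.3 -1.1] op 0.0149 gf 24.99994397163391
-> (0.5335, -0.4146, 0.124) tool delta [-0.0038 -0.0026  0.0226]
[[295.2 356. ]
 [294.2 327.1]
 [293.7 311.1]]
```

View pics/s4.png

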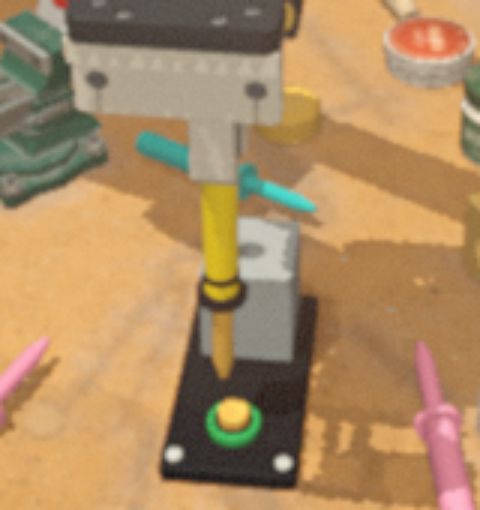

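The wand's tip shows at about (295,356), up-left of the green-ringed contact at (298,367), and the arm is still settling. I'll settle lower.

Call:
move_arm(deltas=[0,0,0.01,0,0,0,0,0,0,0.018,0,0,0,0,0,0,0.018,0,0,0,0,0,0,0.018,0,0,0,0])

```text
t: 11.4
tool_pos: [0.5336, -0.4148, 0.1356]
orientation: [0.441, 3.11, -0.001]
force: [-0.3, -0.1, -0.6]
opening: 0.0148
gripper_force: 25.0
```

```bash
python3 -c "
from h import *
delta([(.5335,-.4146,.122)])"
```

```text
t 11.4 pos [ 0.5336 -0.4148  0.1356] yaw 1.289 q [-0.74  0.37  1.33 -0.    1.45 -2.03] F [-0.3 -0.1 -0.6] op 0.0148 gf 25.00003159046173
-> (0.5335, -0.4146, 0.122) tool delta [0.0001 0.0002 0.0136]
```

Call:
move_arm(deltas=[0,0,0.006,0,0,0,0,0,0,0.01,0,0,0,0,0,0,0.013,0,0,0,0,0,0,0.0135,0,0,0,0,0,0,0.0135,0,0,0,0,0,0,0.0135,0,0,0,0])

```text
t: 12.15
tool_pos: [0.5336, -0.4148, 0.122]
orientation: [0.441, 3.11, -0.001]
force: [-0.2, -0.7, 2.4]
opening: 0.0153
gripper_force: 25.0
```

```bash
python3 -c "
from h import *
for i in range(4): s=robot.read_state();print(s['force'].round(1),s['tool_pos'].round(4));robot.read_camera('side')
delta([(.5525,-.3463,.195)])"
```

```text
[-0.2 -0.7  2.4] [ 0.5336 -0.4148  0.122 ]
[-0.1 -0.3  2.2] [ 0.5336 -0.4148  0.122 ]
[1.  0.8 1.7] [ 0.5335 -0.4148  0.1219]
[-0.  -0.6  1.9] [ 0.5335 -0.4148  0.1219]
t 12.35 pos [ 0.5335 -0.4148  0.1218] yaw 1.289 q [-0.74  0.37  1.34 -0.    1.43 -2.03] F [-0.  -0.6  2. ] op 0.0149 gf 25.000889897346497
-> (0.5525, -0.3463, 0.195) tool delta [ 0.0007  0.071  -0.0732]
```

Contact at about 2 N, as wanted. Now I'll lift and return above the hole.

Call:
move_arm(deltas=[0,0,-0.03,0,0,0,0,0,0,-0.06,0,0,0,0,0,0,-0.08,0,0,0,0,0,0,-0.08,0,0,0,0,0,0.02,-0.08,0,0,0,0,0,0.05,-0.08,0,0,0,0,0.0007,0.071,-0.08,0,0,0,0,0.0007,0.071,-0.08,0,0,0,0,0.0007,0.071,-0.08,0,0,0,0,0.0007,0.071,-0.08,0,0,0,0])

```text
t: 13.6
tool_pos: [0.5521, -0.347, 0.2015]
orientation: [-0.442, -3.11, 0.0]
force: [0.3, -0.9, -0.0]
opening: 0.0152
gripper_force: 25.0
```

```bash
python3 -c "
from h import *
delta([(.5525,-.3463,.17)]);p=robot.read_state()['tool_pos']
print(proj('side',[p+[0,0,a] for a in(-.102,-.048,-.02)]).round(1))
im,d=robot.read_camera('side');cv2.imwrite('pics/s5.png',cv2.resize(im[220:350,230:370],None,fx=4,fy=4)[:,:,::-1])"
```

```text
t 13.6 pos [ 0.5521 -0.347   0.2015] yaw 1.288 q [-0.64  0.27  1.32 -0.    1.55 -1.93] F [ 0.3 -0.9 -0. ] op 0.0152 gf 24.999804496765137
-> (0.5525, -0.3463, 0.17) tool delta [-0.0001  0.0008  0.0315]
[[302.9 296. ]
 [302.3 265.9]
 [302.  249.3]]
```

View pics/s5.png

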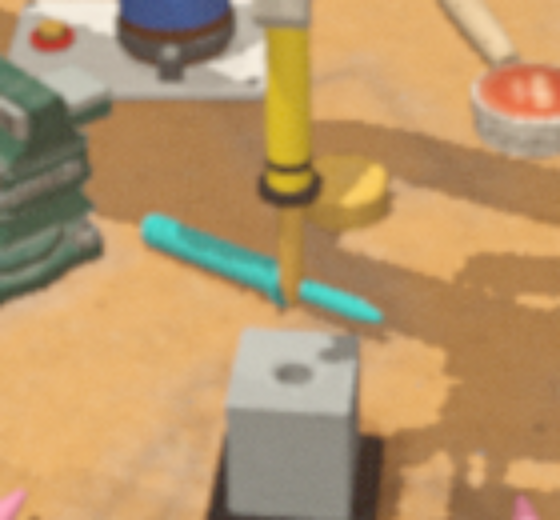

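The wand is straight, its tip at (302,296) directly above the hole at (304,313). Inserting.

Call:
move_arm(deltas=[0,0,0.015,0,0,0,0,0,0,0.028,0,0,0,0,0,0,0.034,0,0,0,0,0,0,0.04,0,0,0,0,0,0,0.045,0,0,0,0,0,0,0.05,0,0,0,0,0,0,0.055,0,0,0,0])

```text
t: 14.52
tool_pos: [0.5526, -0.3463, 0.1466]
orientation: [0.441, 3.11, -0.0]
force: [-0.3, 0.5, -0.5]
opening: 0.015
gripper_force: 25.0
```

```bash
python3 -c "
from h import *
delta([(.5525,-.3465,.1185)])"
```

```text
t 14.525 pos [ 0.5526 -0.3463  0.1466] yaw 1.289 q [-0.64  0.3   1.39 -0.    1.45 -1.93] F [-0.3  0.5 -0.5] op 0.015 gf 24.999700784683228
-> (0.5525, -0.3465, 0.1185) tool delta [ 0.0001 -0.0002  0.0281]
```

It is in the hole with no side force. I'll continue to full depth, then open.

Call:
move_arm(deltas=[0,0,0.01,0,0,0,0,0,0,0.018,0,0,0,0,0,0,0.024,0,0,0,0,0,0,0.028,0,0,0,0,0,0,0.028,0,0,0,0,0,0,0.028,0,0,0,0])

```text
t: 15.28
tool_pos: [0.5526, -0.3463, 0.1188]
orientation: [0.441, 3.11, -0.0]
force: [-0.1, -0.6, -0.5]
opening: 0.0155
gripper_force: 25.0
```

Call:
move_arm(deltas=[0,0,0,0,0,0,0.2,0,0,0,0,0,0,0.5,0,0,0,0,0,0,0.8,0,0,0,0,0,0,1,0,0,0,0,0,0,1,0,0,0,0,0,0,1,0,0,0,0,0,0,1,0,0,0,0,0,0,1])

```text
t: 16.27
tool_pos: [0.5525, -0.3463, 0.1186]
orientation: [-0.441, -3.11, -0.0]
force: [-0.8, 0.7, -0.3]
opening: 0.0841
gripper_force: 0.0
```

```bash
python3 -c "
from h import *
delta([(.5525,-.3465,.26)])
c='side';im,d=robot.read_camera(c);X=cloud(c,d);h=cv2.cvtColor(im,cv2.COLOR_RGB2HSV).astype(int)
q=near(X,(.5525,-.347),.03)&(h[...,1]>90)&(h[...,0]>18)&(h[...,0]<38)&(X[...,2]>.06);P=X[q];print(P[:,2].max(),P.mean(0))"
```

```text
t 16.275 pos [ 0.5525 -0.3463  0.1186] yaw 1.289 q [-0.64  0.31  1.42 -0.    1.41 -1.93] F [-0.8  0.7 -0.3] op 0.0841 gf 0.0
-> (0.5525, -0.3465, 0.26) tool delta [-1.000e-04 -2.000e-04 -1.414e-01]
0.2586700141336375 [ 0.55266874 -0.35156333  0.10295104]
```

Released. Retreating straight up, then checking that the wand is fully down.

Call:
move_arm(deltas=[0,0,-0.02,0,0,0,1,0,0,-0.06,0,0,0,1,0,0,-0.11,0,0,0,1,0,0,-0.16,0,0,0,1,0,0,-0.16,0,0,0,1])

```text
t: 16.95
tool_pos: [0.5547, -0.3479, 0.2872]
orientation: [0.44, 3.1, -0.009]
force: [-0.4, 0.3, -0.7]
opening: 0.0932
gripper_force: 0.0
```

```bash
python3 -c "
from h import *
delta([(.5375,.0126,.278),(.5375,.0126,.15)])
c='side';im,d=robot.read_camera(c);X=cloud(c,d);h=cv2.cvtColor(im,cv2.COLOR_RGB2HSV).astype(int)
q=near(X,(.5525,-.347),.03)&(h[...,1]>90)&(h[...,0]>25)&(h[...,0]<38)&(X[...,2]>.06)&(X[...,2]<.18);P=X[q];print(np.percentile(P[:,2],99),P[P[:,2]>.14].mean(0),P[P[:,2]<.1].mean(0))
v,u=np.where(q);print('rows',v.min(),v.max(),'cols',u.min(),u.max())
z=load('side');q=near(z[1],(.5525,-.347),.03)&(z[2][...,1]>90)&(z[2][...,0]>25)&(z[2][...,0]<38)&(z[1][...,2]>.06)&(z[1][...,2]<.18);v,u=np.where(q);print('start rows',v.min(),v.max(),'cols',u.min(),u.max())"
```

```text
t 16.95 pos [ 0.5547 -0.3479  0.2872] yaw 1.289 q [-0.64  0.25  1.19 -0.    1.69 -1.93] F [-0.4  0.3 -0.7] op 0.0932 gf 0.0
-> (0.5375, 0.0126, 0.278) tool delta [0.1168 0.3416 0.0065]
-> (0.5375, 0.0126, 0.15) tool delta [0.1182 0.3421 0.1344]
0.15257361026971705 [ 0.55168034 -0.34760347  0.15116163] [nan nan nan]
rows 265 285 cols 297 307
start rows 265 270 cols 297 307<string>:5: RuntimeWarning: Mean of empty slice.
  ret = um.true_divide(
```

The wand is back at its starting height (top row 265, as at the start). Now to the cap, with the gripper yawed by 0.5 rad for wrist range.

Call:
move_arm(deltas=[0.015,0.042,0,0,0,0.05,1,0.03,0.09,0,0,0,0.12,1,0.046,0.138,0,0,0,0.2,1,0.062,0.186,0,0,0,0.28,1,0.078,0.234,0,0,0,0.36,1,0.094,0.282,0,0,0,0.44,1,0.108,0.322,0,0,0,0.5,1,0.1142,0.3407,0,0,0,0.5,1,0.1142,0.3407,0.04,0,0,0.5,1,0.1142,0.3407,0.08,0,0,0.5,1,0.1142,0.3407,0.118,0,0,0.5,1,0.1142,0.3407,0.118,0,0,0.5,1])

```text
t: 18.5
tool_pos: [0.5345, 0.0123, 0.1567]
orientation: [-1.194, -2.898, 0.004]
force: [-0.1, 0.0, 0.3]
opening: 0.093
gripper_force: 0.0
```

Call:
move_arm(deltas=[0,0,0,0,0,0,1,0,0,0,0,0,0,1])

```text
t: 18.75
tool_pos: [0.539, 0.0124, 0.163]
orientation: [1.196, 2.902, 0.002]
force: [0.1, -1.1, -0.8]
opening: 0.0929
gripper_force: 0.0
```

```bash
python3 -c "
from h import *
delta([(.5375,.0126,.106)])
im,d=robot.read_camera('side');im2,d=robot.read_camera('top');cv2.imwrite('pics/s6.png',np.hstack([cv2.resize(a,None,fx=3.2,fy=3.2) for a in(im[120:260,210:330],im2[230:370,170:290])])[:,:,::-1])"
```

```text
t 18.75 pos [0.539  0.0124 0.163 ] yaw 0.789 q [-0.07 -0.02  1.71 -0.    1.45 -0.86] F [ 0.1 -1.1 -0.8] op 0.0929 gf 0.0
-> (0.5375, 0.0126, 0.106) tool delta [ 0.0013 -0.001   0.057 ]
```

View pics/s6.png

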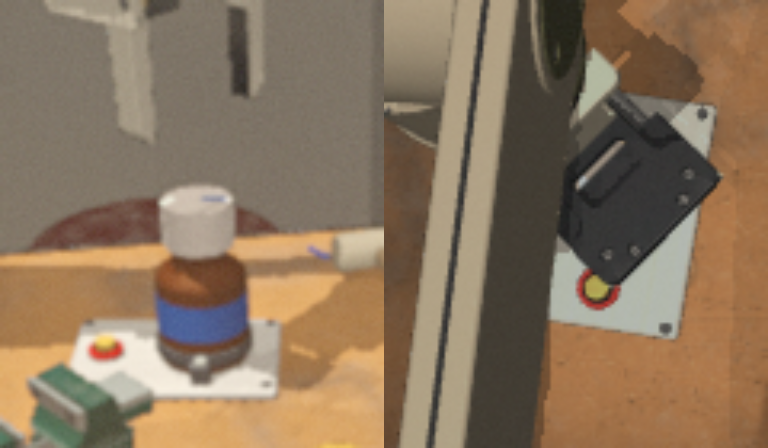

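The fingers straddle the cap, at crop columns 140 and 250 with the cap at 197. Descending and gripping.

Call:
move_arm(deltas=[0.0005,-0.0005,0.025,0,0,0,1,0.0005,-0.0005,0.045,0,0,0,1,0.0005,-0.0005,0.0546,0,0,0,1,0.0005,-0.0005,0.0546,0,0,0,1,0.0005,-0.0005,0.0546,0,0,0,1,0.0005,-0.0005,0.0546,0,0,0,1])

```text
t: 19.6
tool_pos: [0.5375, 0.0127, 0.107]
orientation: [1.196, 2.903, 0.001]
force: [0.2, -0.3, 0.1]
opening: 0.0931
gripper_force: 0.0
```

```bash
python3 -c "
from h import *
delta([(.5375,.0126,.106)])"
```

```text
t 19.6 pos [0.5375 0.0127 0.107 ] yaw 0.789 q [-0.07  0.02  1.77  0.    1.35 -0.86] F [ 0.2 -0.3  0.1] op 0.0931 gf 0.0
-> (0.5375, 0.0126, 0.106) tool delta [-0.0001 -0.      0.001 ]
```

Call:
move_arm(deltas=[0,0,0,0,0,0,0.7,0,0,0,0,0,0,0.5,0,0,0,0,0,0,0.2,0,0,0,0,0,0,0,0,0,0,0,0,0,0,0,0,0,0,0,0,0,0,0,0,0,0,0,0], squeeze=40)

```text
t: 20.48
tool_pos: [0.5368, 0.0127, 0.106]
orientation: [-1.197, -2.905, 0.0]
force: [-0.6, -0.6, -0.4]
opening: 0.0277
gripper_force: 0.0
```

The opening is 28 mm, less than the cap's width, so I'll look before going on.

```bash
python3 -c "
from h import *
delta([(.5375,.0126,.106)])
p=robot.read_state()['tool_pos'];print(proj('side',[p,p+[0,0,-.011]]).round(1))
im,d=robot.read_camera('side');im2,d=robot.read_camera('top');cv2.imwrite('pics/s7.png',np.hstack([cv2.resize(a,None,fx=3.2,fy=3.2,interpolation=cv2.INTER_CUBIC) for a in(im[120:260,210:330],im2[230:370,170:290])])[:,:,::-1])"
```

```text
t 20.475 pos [0.5368 0.0127 0.106 ] yaw 0.789 q [-0.07  0.02  1.77 -0.    1.35 -0.86] F [-0.6 -0.6 -0.4] op 0.0277 gf 0.0
-> (0.5375, 0.0126, 0.106) tool delta [-0.0006  0.0004  0.    ]
[[271.5 191.8]
 [271.8 196.4]]
```

View pics/s7.png

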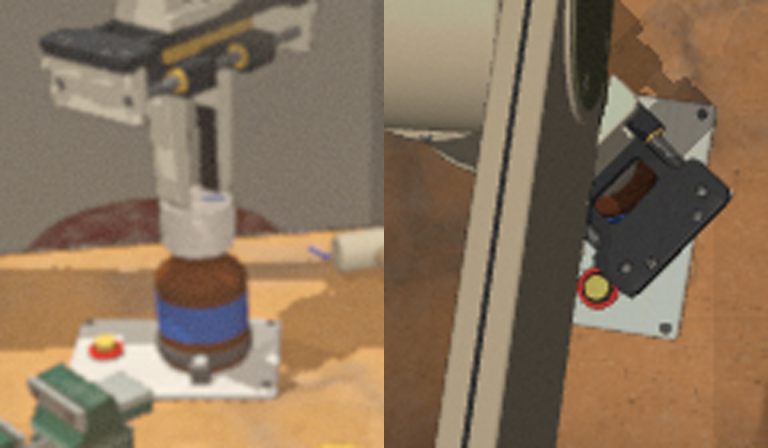

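```bash
python3 -c "
from h import *
print(robot.tips_ahead)
delta([])
for c in('side','top'):
  im,d=robot.read_camera(c);X=cloud(c,d);np.savez(c+'7.npz',im=im,d=d)
  q=near(X,(.5368,.0127),.05)&(d>0)
  if c=='side':
    for u in(262,265,268,272,276,280): print(u,[(v,*X[v,u].round(3),im[v,u].tolist()) for v in range(168,204,5)])
  else:
    q&=(X[...,2]>.09)&(X[...,2]<.2);print(q.sum());P=X[q];print(np.histogram(P[:,2],8))
"
```

```text
0.011
t 20.575 pos [0.5368 0.0127 0.106 ] yaw 0.789 q [-0.07  0.02  1.77 -0.    1.35 -0.86] F [ 0.5 -0.2  0.5] op 0.0192 gf 0.0
262 [(168, np.float64(0.519), np.float64(-0.005), np.float64(0.169), [188, 176, 153]), (173, np.float64(0.481), np.float64(-0.874), np.float64(0.516), [184, 172, 152]), (178, np.float64(0.518), np.float64(-0.003), np.float64(0.146), [172, 161, 138]), (183, np.float64(0.518), np.float64(0.009), np.float64(0.13), [218, 209, 191]), (188, np.float64(0.517), np.float64(0.003), np.float64(0.121), [166, 154, 141]), (193, np.float64(0.516), np.float64(0.003), np.float64(0.109), [166, 151, 136]), (198, np.float64(0.515), np.float64(0.004), np.float64(0.097), [205, 164, 121]), (203, np.float64(0.515), np.float64(0.012), np.float64(0.082), [137, 81, 48])]
265 [(168, np.float64(0.525), np.float64(-0.009), np.float64(0.17), [177, 166, 147]), (173, np.float64(0.524), np.float64(-0.009), np.float64(0.159), [186, 174, 151]), (178, np.float64(0.523), np.float64(-0.013), np.float64(0.15), [188, 175, 152]), (183, np.float64(0.523), np.float64(0.0), np.float64(0.133), [155, 144
[... 2385 characters left out ...]
np.float64(0.022), np.float64(0.144), [158, 147, 130]), (178, np.float64(0.695), np.float64(1.657), np.float64(-0.567), [143, 131, 115]), (183, np.float64(0.555), np.float64(0.007), np.float64(0.128), [188, 174, 161]), (188, np.float64(0.554), np.float64(-0.001), np.float64(0.12), [169, 153, 142]), (193, np.float64(0.554), np.float64(0.0), np.float64(0.108), [168, 154, 139]), (198, np.float64(0.553), np.float64(-0.001), np.float64(0.096), [161, 132, 110]), (203, np.float64(0.553), np.float64(0.002), np.float64(0.083), [108, 68, 46])]
42
(array([4, 8, 4, 7, 6, 3, 7, 3]), array([0.09622316, 0.09963068, 0.10303821, 0.10644573, 0.10985325,
       0.11326077, 0.11666829, 0.12007581, 0.12348333]))
```

```bash
python3 -c "
from h import *
for r in(.046,.055,.064):
  for z in(.152,.175,.19): print(r,z,proj('side',[(.538-.704*r,.0125-.71*r,z),(.538+.704*r,.0125+.71*r,z)]).round(0).tolist())
print(Ro.from_rotvec(robot.read_state()['orientation']).as_matrix().round(3), robot.read_state()['opening'])
im=cv2.imread('pics/s6.png');np.set_printoptions(linewidth=200)
print([(y,im[y,140].tolist()) for y in range(100,160,6)])
"
```

```text
0.046 0.152 [[256.0, 179.0], [285.0, 165.0]]
0.046 0.175 [[256.0, 168.0], [284.0, 155.0]]
0.046 0.19 [[255.0, 161.0], [284.0, 148.0]]
0.055 0.152 [[253.0, 180.0], [287.0, 164.0]]
0.055 0.175 [[253.0, 170.0], [287.0, 154.0]]
0.055 0.19 [[252.0, 163.0], [287.0, 147.0]]
0.064 0.152 [[250.0, 182.0], [290.0, 163.0]]
0.064 0.175 [[250.0, 171.0], [289.0, 153.0]]
0.064 0.19 [[249.0, 164.0], [289.0, 146.0]]
[[-0.71   0.705  0.   ]
 [ 0.705  0.71  -0.   ]
 [-0.     0.    -1.   ]] 0.011755808366936564
[(100, [130, 147, 160]), (106, [130, 149, 160]), (112, [133, 152, 164]), (118, [135, 154, 167]), (124, [134, 154, 166]), (130, [134, 153, 164]), (136, [112, 131, 140]), (142, [97, 110, 118]), (148, [103, 117, 128]), (154, [104, 118, 130])]
```

Both views agree that the real fingertips are about 35 mm higher than the reported pose implies (tips ≈ TCP + 24 mm). The fingers therefore closed just above the cap without touching it. I'll reopen, then descend to TCP z ≈ 0.074.

Call:
move_arm(deltas=[0,0,-0.01,0,0,0,1,0,0,-0.01,0,0,0,1,0,0,-0.01,0,0,0,1,0,0,-0.01,0,0,0,1,0,0,-0.01,0,0,0,1,0,0,-0.01,0,0,0,1,0,0,-0.01,0,0,0,1,0,0,-0.01,0,0,0,1,0,0,-0.01,0,0,0,1,0,0,-0.01,0,0,0,1])

```text
t: 21.92
tool_pos: [0.5368, 0.0127, 0.116]
orientation: [-1.197, -2.905, 0.0]
force: [0.3, 0.3, -0.5]
opening: 0.0926
gripper_force: 0.0
```

Call:
move_arm(deltas=[0,0,0.01,0,0,0,1,0,0,0.02,0,0,0,1,0,0,0.03,0,0,0,1,0,0,0.037,0,0,0,1,0,0,0.042,0,0,0,1,0,0,0.042,0,0,0,1,0,0,0.042,0,0,0,1])

```text
t: 22.8
tool_pos: [0.5371, 0.0127, 0.0744]
orientation: [1.197, 2.904, 0.0]
force: [-0.0, -0.6, -0.1]
opening: 0.093
gripper_force: 0.0
```

```bash
python3 -c "
from h import *
delta([(.5375,.0126,.074)])
for r in(.046,.064):
  for z in(.063,.098): print(r,z,proj('side',[(.5375-.704*r,.0125-.71*r,z),(.538+.704*r,.0125+.71*r,z)]).round(0).tolist())
im,d=robot.read_camera('side');cv2.imwrite('pics/s8.png',cv2.resize(im[120:260,210:330],None,fx=4,fy=4,interpolation=cv2.INTER_CUBIC)[:,:,::-1])
c='side';im,d=robot.read_camera('side');X=cloud(c,d)
for u in (250,253,256,285,288): print(u,[(v,*[float(k) for k in X[v,u].round(3)]) for v in range(170,214,4) if X[v,u,1]<.1])"
```

```text
t 22.8 pos [0.5371 0.0127 0.0744] yaw 0.789 q [-0.07  0.05  1.8  -0.    1.29 -0.86] F [-0.  -0.6 -0.1] op 0.093 gf 0.0
-> (0.5375, 0.0126, 0.074) tool delta [-0.0003  0.0002  0.0004]
0.046 0.063 [[259.0, 218.0], [286.0, 202.0]]
0.046 0.098 [[258.0, 203.0], [286.0, 188.0]]
0.064 0.063 [[253.0, 221.0], [291.0, 199.0]]
0.064 0.098 [[252.0, 206.0], [290.0, 185.0]]
250 [(170, 0.494, -0.065, 0.19), (174, 0.493, -0.034, 0.169), (178, 0.493, -0.032, 0.16), (182, 0.492, -0.029, 0.15), (186, 0.492, -0.029, 0.142), (190, 0.491, -0.028, 0.132), (194, 0.49, -0.029, 0.124), (198, 0.49, -0.026, 0.113)]
253 [(170, 0.499, -0.07, 0.192), (174, 0.499, -0.069, 0.183), (178, 0.499, -0.038, 0.162), (182, 0.498, -0.036, 0.153), (186, 0.497, -0.041, 0.146), (190, 0.497, -0.035, 0.135), (194, 0.496, -0.03, 0.124), (198, 0.496, -0.033, 0.116), (202, 0.495, -0.026, 0.104)]
256 [(170, 0.505, -0.068, 0.191), (174, 0.504, -0.07, 0.183), (178, 0.505, -0.033, 0.16), (182, 0.504, -0.036, 0.152), (186, 0.503, -0.035, 0.143), (190, 0.503, -0.036, 0.135), (194, 0.502, -0.032, 0.125), (198, 0.502, -0.035, 0.117), (202, 0.501, -0.035, 0.108)]
285 [(170, 0.571, 0.048, 0.14), (174, 0.571, 0.046, 0.131), (178, 0.57, 0.045, 0.122), (182, 0.57, 0.044, 0.113), (186, 0.569, 0.045, 0.103), (202, 0.565, 0.017, 0.077), (206, 0.563, -0.0, 0.076), (210, 0.563, -0.003, 0.068)]
288 [(170, 0.577, 0.04, 0.142), (174, 0.577, 0.042, 0.132), (178, 0.576, 0.042, 0.123), (182, 0.576, 0.042, 0.113), (186, 0.576, 0.04, 0.104)]
```

View pics/s8.png

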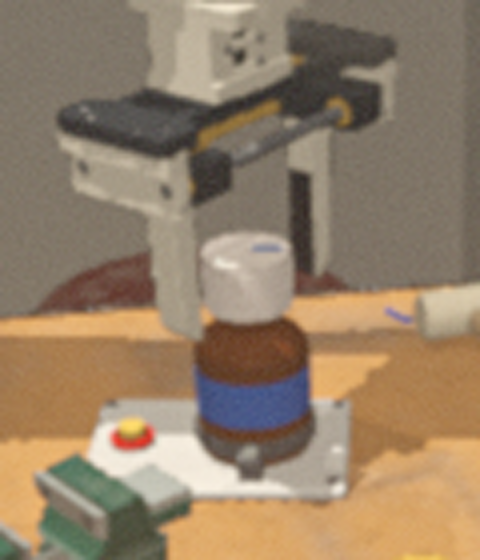

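The fingers now straddle the cap with tips at z ≈ 0.10. Closing.

Call:
move_arm(deltas=[0,0,0,0,0,0,0.7,0,0,0,0,0,0,0.5,0,0,0,0,0,0,0.2,0,0,0,0,0,0,0,0,0,0,0,0,0,0,0,0,0,0,0,0,0,0,0,0,0,0,0,0], squeeze=45)

```text
t: 23.78
tool_pos: [0.5371, 0.013, 0.0741]
orientation: [1.197, 2.904, 0.001]
force: [2.4, 2.6, -1.0]
opening: 0.0481
gripper_force: 45.0
```

Call:
move_arm(deltas=[0,0,0.003,0,0,0,0,0,0,0.006,0,0,0,0,0,0,0.009,0,0,0,0,0,0,0.009,0,0,0,0,0,0,0.009,0,0,0,0])

```text
t: 24.4
tool_pos: [0.5372, 0.013, 0.0658]
orientation: [1.197, 2.904, 0.001]
force: [-1.1, 3.0, 7.6]
opening: 0.0475
gripper_force: 45.0
```

```bash
python3 -c "
from h import *
delta([])
c='side';im,d=robot.read_camera(c);X=cloud(c,d);q=near(X,(.5371,.0127),.018)&(im.min(2)>140)&(X[...,2]<.14)&(X[...,2]>.1);v,u=np.where(q);print('now',v.min(),X[q][:,2].max(),np.percentile(X[q][:,2],[80,90,95]))
im,X,h,d=load(c);q=near(X,(.5371,.0127),.018)&(im.min(2)>140)&(X[...,2]<.14)&(X[...,2]>.1);v,u=np.where(q);print('start',v.min(),np.percentile(X[q][:,2],[80,90,95]))"
```

```text
t 24.4 pos [0.5372 0.013  0.0658] yaw 0.789 q [-0.07  0.06  1.8   0.    1.27 -0.86] F [-1.1  3.   7.6] op 0.0475 gf 45.003426424227655
now 182 0.12239012866587178 [0.12028264 0.12060319 0.1209026 ]
start 179 [0.12857444 0.12907281 0.12922266]
```

Pressed 8.3 mm with 7.6 N. Twisting anticlockwise 1.15 rad.

Call:
move_arm(deltas=[0,0,0,0,0,-0.1,0,0,0,0,0,0,-0.2,0,0,0,0,0,0,-0.31,0,0,0,0,0,0,-0.42,0,0,0,0,0,0,-0.53,0,0,0,0,0,0,-0.64,0,0,0,0,0,0,-0.75,0,0,0,0,0,0,-0.86,0,0,0,0,0,0,-0.97,0,0,0,0,0,0,-1.08,0,0,0,0,0,0,-1.15,0,0,0,0,0,0,-1.15,0])

```text
t: 25.95
tool_pos: [0.538, 0.0124, 0.0663]
orientation: [-0.576, 3.086, -0.002]
force: [0.6, 0.6, 7.5]
opening: 0.048
gripper_force: 45.0
```

```bash
python3 -c "
from h import *
delta([]);print(robot.read_state()['wrist_torque'].round(2))
c='side';im,d=robot.read_camera(c);X=cloud(c,d);h=cv2.cvtColor(im,cv2.COLOR_RGB2HSV).astype(int)
q=near(X,(.5371,.0127),.024)&(h[...,0]>95)&(h[...,0]<125)&(h[...,1]>50)&(X[...,2]>.105)&(X[...,2]<.14);P=X[q];print(len(P),P.mean(0).round(4))
if len(P)>3:
  vt=np.linalg.svd(P[:,:2]-P[:,:2].mean(0))[2][0];print(np.arctan2(vt[1],vt[0]))
b=P.mean(0)-[.5373,.0128,0] if len(P) else 0;print('bar side angle',np.arctan2(b[1],b[0]) if len(P) else None)
cv2.imwrite('pics/s9.png',cv2.resize(im[150:220,230:310],None,fx=6,fy=6,interpolation=cv2.INTER_CUBIC)[:,:,::-1])"
```

```text
t 25.95 pos [0.538  0.0124 0.0663] yaw 1.94 q [-0.07  0.06  1.8  -0.    1.27 -2.01] F [0.6 0.6 7.5] op 0.048 gf 45.00443201512098
[ 0.21 -0.11  0.04]
0 [nan nan nan]
bar side angle None<string>:5: RuntimeWarning: Mean of empty slice.
  ret = um.true_divide(
```

View pics/s9.png

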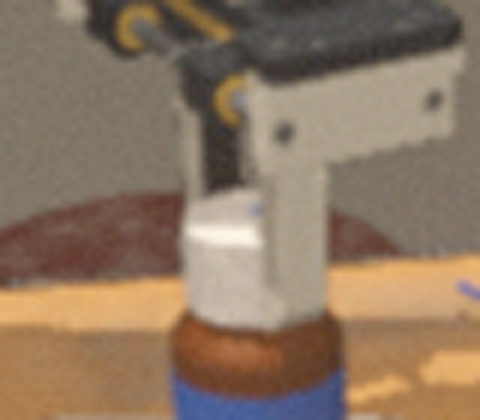

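The cap is down, with its bar visible beside the front finger at crop (257,210), so it turned with the gripper. That makes 12 pictures viewed, over the limit of 10, so I'll view no more and rely on numbers. Lifting gently first while watching the force.

Call:
move_arm(deltas=[0,0,-0.004,0,0,0,0,0,0,-0.008,0,0,0,0,0,0,-0.012,0,0,0,0,0,0,-0.014,0,0,0,0,0,0,-0.014,0,0,0,0])

```text
t: 26.62
tool_pos: [0.5368, 0.0128, 0.0788]
orientation: [-0.575, 3.088, 0.0]
force: [5.2, 2.2, -0.5]
opening: 0.0476
gripper_force: 45.0
```

It is free: 4.7 mm above the closed height with no pull. Lifting to about 75 mm.

Call:
move_arm(deltas=[0,0,-0.008,0,0,0,0,0,0,-0.018,0,0,0,0,0,0,-0.03,0,0,0,0,0,0,-0.045,0,0,0,0,0,0,-0.06,0,0,0,0,0,0,-0.07,0,0,0,0,0,0,-0.07,0,0,0,0,0,0,-0.07,0,0,0,0,0,0,-0.07,0,0,0,0,0,0,-0.07,0,0,0,0])

```text
t: 27.88
tool_pos: [0.5365, 0.0127, 0.1485]
orientation: [0.575, -3.088, -0.0]
force: [-0.0, -0.5, -2.1]
opening: 0.0479
gripper_force: 45.0
```

```bash
python3 -c "
from h import *
delta([])
c='side';im,d=robot.read_camera(c);X=cloud(c,d);h=cv2.cvtColor(im,cv2.COLOR_RGB2HSV).astype(int)
for u in(264,266,268,270): print(u,[(v,*[float(k) for k in X[v,u].round(3)],im[v,u].tolist()) for v in range(140,210,6) if abs(X[v,u,1])<.06])
q=near(X,(.5525,-.347),.03)&(h[...,1]>90)&(h[...,0]>25)&(h[...,0]<38)&(X[...,2]>.06)&(X[...,2]<.18);v,u=np.where(q);print('wand rows',v.min(),v.max(),u.min(),u.max(),X[q].mean(0))"
```

```text
t 27.875 pos [0.5365 0.0127 0.1485] yaw 1.939 q [-0.07 -0.01  1.73 -0.    1.43 -2.01] F [-0.  -0.5 -2.1] op 0.0479 gf 44.99934602994472
264 [(140, 0.529, 0.033, 0.215, [60, 51, 46]), (146, 0.528, 0.032, 0.202, [184, 170, 154]), (152, 0.525, -0.003, 0.202, [243, 236, 221]), (158, 0.524, -0.007, 0.191, [198, 184, 169]), (164, 0.524, -0.007, 0.178, [195, 181, 167]), (194, 0.52, 0.009, 0.104, [99, 63, 45]), (200, 0.52, 0.017, 0.086, [141, 85, 51]), (206, 0.518, -0.003, 0.081, [148, 86, 47])]
266 [(140, 0.533, 0.036, 0.213, [71, 65, 59]), (146, 0.532, 0.028, 0.203, [190, 176, 163]), (152, 0.529, -0.003, 0.202, [248, 240, 223]), (158, 0.528, -0.011, 0.192, [198, 185, 169]), (164, 0.527, -0.012, 0.18, [194, 181, 162]), (194, 0.524, 0.008, 0.104, [102, 62, 43]), (200, 0.524, 0.021, 0.084, [109, 69, 43]), (206, 0.522, -0.005, 0.082, [160, 99, 60])]
268 [(146, 0.536, 0.03, 0.202, [189, 174, 161]), (152, 0.533, -0.006, 0.202, [242, 234, 217]), (158, 0.532, -0.012, 0.192, [194, 180, 165]), (164, 0.531, -0.009, 0.178, [191, 178, 163]), (188, 0.53, 0.01, 0.117, [187, 172, 158]), (194, 0.529, 0.005, 0.105, [106, 64, 39]), (200, 0.528, 0.007, 0.09, [102, 62, 39]), (206, 0.527, -0.004, 0.081, [173, 115, 73])]
270 [(140, 0.538, -0.015, 0.23, [146, 133, 115]), (146, 0.537, -0.013, 0.217, [163, 150, 138]), (152, 0.537, -0.007, 0.202, [193, 181, 164]), (158, 0.536, -0.012, 0.192, [187, 171, 157]), (164, 0.535, -0.011, 0.179, [191, 177, 163]), (182, 0.535, 0.022, 0.125, [164, 151, 137]), (188, 0.534, 0.006, 0.118, [189, 175, 160]), (194, 0.533, 0.002, 0.106, [109, 70, 43]), (200, 0.532, 0.006, 0.09, [104, 61, 36]), (206, 0.531, -0.005, 0.081, [172, 113, 71])]
wand rows 265 270 297 307 [ 0.55159694 -0.34724094  0.15097392]
```

Cap top measures 0.202 flat across (about 75 mm above its closed position) and level, clear of the neck. The wand is still fully seated, so I'll hand in.

```bash
python3 -c "
from plant import robot
print(robot.close_job())"
```

```text
the job is handed in; nothing more can be done
None
```

I completed and handed in the job, though no verdict was returned: the wand touched the red and then the green contact and is fully back in its holder, and the cap was pressed, twisted free and is held level about 75 mm above its closed position. Along the way the pink and turquoise look-alike wands fell over without my touching them, I made one failed grasp just above the cap, and I viewed 12 pictures instead of the 10 allowed.

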